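# Load the take-up spool onto the tape machine

### The job

Take the wide spool (the one with six windows in its base) off the sloping rack and mount it, neck up, on the spindle of the tape machine. Turn it until the machine's drive pin drops into one of the windows, so that the spool sits fully home, flat on the turntable, and let go. Do not force it down; leave the narrow spool on its peg, and do not shift the bottles, the jar or the beaker.

Things in the scene. Friction and masses are not known exactly. Their poses are not given: they have to be found in the camera images.
- wide_spool_mid (a point): Centre (half-way up the axis) of the grey plastic wide spool, to be mounted; z along its axis towards the neck. Height 115 mm: base flange 116 mm across, drum 50 mm across, upper flange 84 mm across from 70 to 75 mm above the underside, and above it a bare round neck 40 mm across, from 75 to 115 mm, to grasp it by. A 21 mm bore runs right through. 0.12 to 0.26 kg.
- wide_spool_base (a point): Centre of the wide spool's underside; axes as the spool's. The base flange is 6 mm thick and has six equal windows, one every 60 degrees (the first on the spool's own +x axis), each 11.5 mm wide along the circumference and 14 mm radially, centred 35 mm from the axis.
- narrow_spool_mid (a point): Centre of the narrow spool: same grey plastic, height, bore and neck, but a solid base flange only 80 mm across and an upper flange 68 mm across, so it does not fit the drive pin. It stays on the rack.
- rack: Fixed plywood rack, 300 mm wide (y), 150 mm deep; origin on the bench under its middle. Its top slopes 25 degrees, low edge at -x, middle 58 mm high. Two steel stub pegs, 16 mm across, 18 mm tall, stand square to the slope at y = +70 and -70 mm. A spool sits on each, base on the slope, axis leaning 25 degrees to the rack's -x; draw it off 20 mm along that axis. Which spool is on which peg varies.
- spindle_foot (a point): Point on the axis of the tape machine's vertical steel spindle, at the turntable's top face, 50 mm above the bench; z up. The spindle is 18 mm across and 70 mm tall above this point, its last 12 mm tapered to a 7 mm tip. The turntable is 110 mm across and braked: it stays put under rubbing, yields at about 0.6 N m.
- spindle_tip (a point): Top of the spindle, 70 mm above the turntable. One drive pin, 8 mm across with a round top, stands 8 mm above the turntable, 35 mm from the spindle axis. Its direction round the axis differs every time and is not given: look from above, or feel for it. With no window over the pin the spool stays 6 to 8 mm too high.
- machine: The fixed tape machine; origin on the bench under the spindle axis. White deck 38 mm high, 210 mm wide (y), from x = -70 to +155 mm. A grey housing 84 mm high stands on it from x = +80 to +155 mm; two guide rollers (16 mm across, tops 92 mm above the bench) at x = +52, y = +86 and -86 mm.
- amber_bottle_mid (a point): Centre of an amber bottle, 62 mm across, 130 mm tall, on the bench beyond the task; leave alone.
- squat_jar_mid (a point): Centre of a squat glass jar, 54 mm across, 75 mm tall, on the bench between rack and machine; leave alone.
- beaker_mid (a point): Centre of a glass beaker, 72 mm across, 90 mm tall, standing on the bench at the robot's left; leave alone.
- clear_bottle_mid (a point): Centre of a green glass bottle, 72 mm across, 160 mm tall, standing on the bench at the robot's right; leave alone.

How it is judged:
On the way, in this order (a step that is already met when the one before it is completed fails the run):
1. the wide spool is lifted clear of the rack (distance of wide_spool_mid from where it was at the start of the episode above 0.06 m and contact force between wide_spool and rack below 0.1 N), for 0.2 s.
2. the wide spool is threaded upright on the spindle (horizontal distance between wide_spool_mid and spindle_foot below 0.006 m and angle between wide_spool_mid's own z axis and vertical below 0.12 rad and z of wide_spool_mid in the frame of spindle_foot below 0.105 m), for 0.1 s.
At the end, for the whole second after the job is handed in: The wide spool stands neck up on the spindle, its axis within 4 mm and 0.05 rad of the spindle's, its underside within 3 mm of the turntable (pin in a window), at rest and released; the narrow spool is within 15 mm of where it was (horizontal distance between wide_spool_mid and spindle_foot below 0.004 m and angle between wide_spool_mid's own z axis and vertical below 0.05 rad and z of wide_spool_mid in the frame of spindle_foot between 0.054 and 0.0605 m and linear speed of wide_spool below 0.02 m/s and distance of narrow_spool_mid from where it was at the start of the episode below 0.015 m); the robot touches nothing.
It fails at once if the spool is forced against the machine with more than 80 N (contact force between wide_spool and machine above 80 N).
It fails at once if a bottle, the jar or the beaker is shifted by more than 40 mm (distance of any of amber_bottle_mid, squat_jar_mid, beaker_mid, clear_bottle_mid from where it was at the start of the episode above 0.04 m).
It fails at once if the narrow spool is pulled off its peg (distance of narrow_spool_mid from where it was at the start of the episode above 0.04 m).
It also fails if it takes over 58 s, if anything falls off the work surface, if the arm or the gripper's body presses on something with over 40 N, if the wrist force passes 120 N, or if a joint passes its speed limit or range.

### The arm

A 7-joint arm with a two-finger parallel gripper is mounted at the origin on the work surface. World frame = base frame: x ahead of the robot, y to its left, z up, the work surface at z = 0. Lengths are in m, angles in rad, forces in N, time in s.
With the tool pointing down it reaches from about 0.4 to 0.875 m from the base axis. Payload 6.5 kg.
Tool frame: the origin (TCP) lies at the very end of the fingers, on their centre line; the grasp point (between the pads) lies 19 mm behind it; z points along the fingers, y is the direction in which the jaws open and shut (so a half turn about z gives the same grasp; the last joint's range is limited). The gripper opens to 88 mm and grips with 3 to 60 N. Pads are 18 mm wide; open, the fingers measure 123 mm over their backs; the gripper's body (75 mm by 187 mm) begins 45 mm behind the grasp point.
Start: joints at [1.12, 0.536, -0.004, 1.538, 0.003, 1.067, -0.071], TCP at [0.244, -0.602, 0.239] pointing down, gripper open.
Joint ranges: [-2.7, 2.7], [-0.37, 2.16], [-1.27, 1.26], [0.24, 2.4], [-1.31, 4.45], [0.19, 1.91], [-2.76, 2.76]. Speed limits (rad/s): [2.39, 2.39, 3.14, 3.14, 3.14, 3.14, 3.14].

### API

Orientations are given as [roll, pitch, yaw] about the fixed x, y, z axes, in that order (R = Rz(yaw) Ry(pitch) Rx(roll)).
In Python, from plant import env, optics gives the robot as it stands.
- The arm moves only by the tool send_rows, never from a script. Its argument "motion" is one flat list of numbers, 7 for each row, row after row: the gripper's target within -1 to 1 (fully open at 1, half-way at 0, shut at -1), then the shift along the tool's x, y, z in units of 40 mm (1.0 is 40 mm), then the turn, a rotation vector about the tool's x, y, z in units of 5 degrees (1.0 is 5 degrees). In form: [grip, tx, ty, tz, rx, ry, rz, grip, tx, ty, tz, rx, ry, rz, ...]. A call has 1 to 10 rows; each row is the pose to reach, as a shift and turn from the pose measured when the call began, along the tool's axes at that moment; what a row does not reach only later rows make up. A row lasts 1/12 s, in which the tool goes at most 41.7 mm and 7.16 degrees, less where a joint would pass 70% of its speed; a pose out of reach is approached as far as the arm can. A call with a gripper value outside its range is refused whole. The fingers move at their own pace and stop on an object; "force" is the grip in N (left out, the last holds). Time passes only in rows, so rows that repeat a pose let the fingers close. It gives the time, the measured TCP pose, the force and the opening at its end, in the units of the state.
- env.read_state(): the state, without advancing time (a new reading comes with each control period).
- optics.read_camera(name): name is "scene" or "top" or "wrist"; returns (picture, depth): 420x560x3 uint8, blue, green, red; 420x560 float32, m along the optical axis (not along the pixel's ray), 0 where there is no reading.
- optics.calibration(name): a dict with "camera_matrix" (3x3 intrinsics, pixels), "rvec" (rotation vector, rad) and "tvec" (3), from world to camera coordinates, as OpenCV has them. Camera axes: x right, y down, z forward; pixel columns grow to the right and rows downward; lengths in m; the calibration is good to about 2 mm. A picture is of the moment at which its call begins: read the wrist's pose just before it. calibration takes no time and is no camera call; for the wrist camera it gives the pose at the moment of the call.
- env.sign_off(): hands the job in, once; it reports no verdict.
The state is a dict: "time": time; "q": joint angles; "joint_velocities": joint speeds; "joint_torque": joint torques, N m; "tcp_pos": TCP position; "eef_rot": TCP orientation; "force": force on the tool from outside, world axes, zero at the start; "wrist_torque": the same for the moment, N m; "gripper_width": finger opening in m.
Only numpy, scipy, OpenCV 4.12 (cv2) and the standard library are available. Lean on these libraries where they do the work, as an engineer would, in place of code of your own. Each camera call takes 0.05 s, during which the arm holds its last target.

## Working session

There is one attempt and no reset: what is moved stays moved. The work goes in short steps, Python scripts to look and compute and a tool call to move; the robot and the scene stay as the last step left them, time stands still between calls to the robot, and variables do not carry over. Pictures are saved under pics/ and viewed, and the job is handed in when it is done.

Besides the shell and the picture viewer there is one more tool, called after "Emit:" as name(argument=value, ...) on one line, values as JSON. send_rows: Moves the arm, as the interface text tells. Its arguments: {"type":"object","properties":{"motion":{"type":"array","items":{"type":"number"}},"force":{"type":"number"}},"required":["motion"]}

```bash
ls; mkdir -p pics; python3 - <<'E'
from plant import env, optics
import cv2
s=env.read_state(); print(s)
for n in ("scene","top","wrist"):
    c=optics.calibration(n); p,d=optics.read_camera(n); cv2.imwrite(f"pics/{n}0.png",p)
    import numpy as np; np.save(f"pics/{n}0.npy",d); np.savez(f"pics/{n}0c.npz",**{k:np.array(c[k]) for k in("camera_matrix","rvec","tvec")})
    print(n,c)
E
```

```text
pics
{'time': 0.0, 'q': array([ 1.11976912,  0.53716961, -0.00447292,  1.53886625,  0.0026195 ,
        1.067317  , -0.07119304]), 'joint_velocities': array([ 0.00020304,  0.00042454, -0.00140766,  0.00137459, -0.00134158,
        0.00128344,  0.00190517]), 'joint_torque': array([ 7.91383227e-04, -5.70985472e+01,  9.90778618e-01, -2.51599449e+01,
       -5.63558866e-02,  1.79960090e-02,  2.05780102e-04]), 'tcp_pos': array([ 0.24377322, -0.60188437,  0.23783922]), 'eef_rot': array([-3.13984299e+00,  1.28188946e-04,  3.84945112e-01]), 'force': array([-0.680888  , -0.23490642,  0.54659984]), 'wrist_torque': array([ 0.01776584, -0.00315465, -0.0381806 ]), 'gripper_width': 0.08788030751484306}
scene {'camera_matrix': array([[474.57744618,   0.        , 279.01900907],
       [  0.        , 474.57744618, 207.38210751],
       [  0.        ,   0.        ,   1.        ]]), 'rvec': array([ 1.09780856,  2.32052817, -1.08940385]), 'tvec': array([ 0.37394043, -0.20679976,  1.63646904])}
top {'camera_matrix': array([[441.75551044,   0.        , 285.96426925],
       [  0.        , 441.75551044, 205.42208268],
       [  0.        ,   0.        ,   1.        ]]), 'rvec': array([ 2.15336498, -2.12678632,  0.16993442]), 'tvec': array([-0.01086161,  0.57943132,  1.04617924])}
wrist {'camera_matrix': array([[333.18404901,   0.        , 277.08091601],
       [  0.        , 333.18404901, 211.93949514],
       [  0.        ,   0.        ,   1.        ]]), 'rvec': array([-2.41032297,  1.62315666,  0.22513499]), 'tvec': array([-0.64970898, -0.03731215,  0.38754782])}
```

View pics/scene0.png

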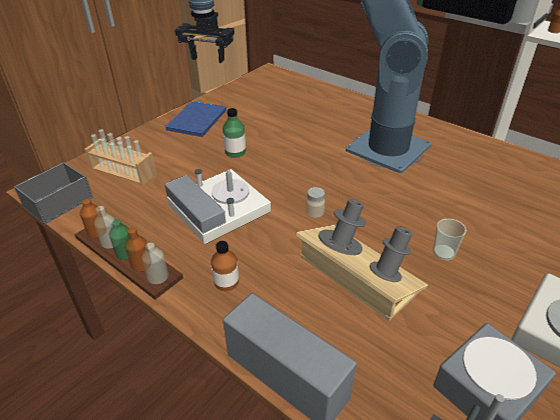

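View pics/top0.png

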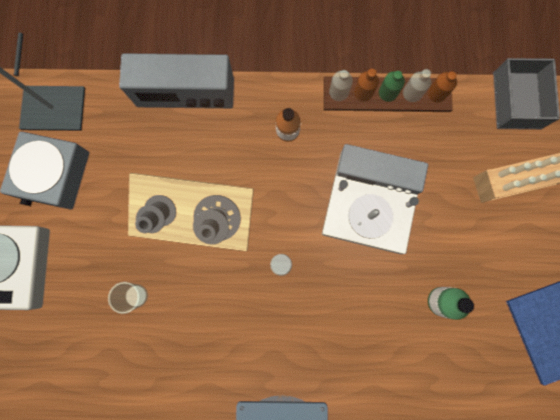

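View pics/wrist0.png

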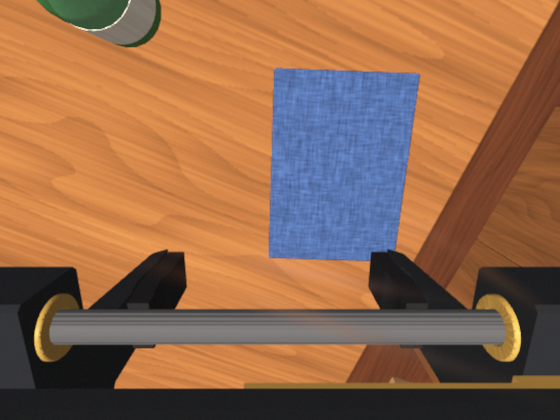

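The scene view shows the wide spool at about (350,225) and the narrow one at (395,255). In the top view the wide spool is at (215,222) with its windows visible, the narrow one at (152,215), the spindle at (373,214), and the pin likely at (360,224). I'll zoom in next.

```bash
python3 - <<'E'
import cv2,numpy as np
p=cv2.imread("pics/top0.png")
a=cv2.resize(p[165:260,115:265],None,fx=5,fy=5,interpolation=cv2.INTER_CUBIC);cv2.imwrite("pics/top_rack.png",a)
a=cv2.resize(p[140:260,315:435],None,fx=5,fy=5,interpolation=cv2.INTER_CUBIC);cv2.imwrite("pics/top_mach.png",a)
E
```

```text
(no output)
```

View pics/top_rack.png

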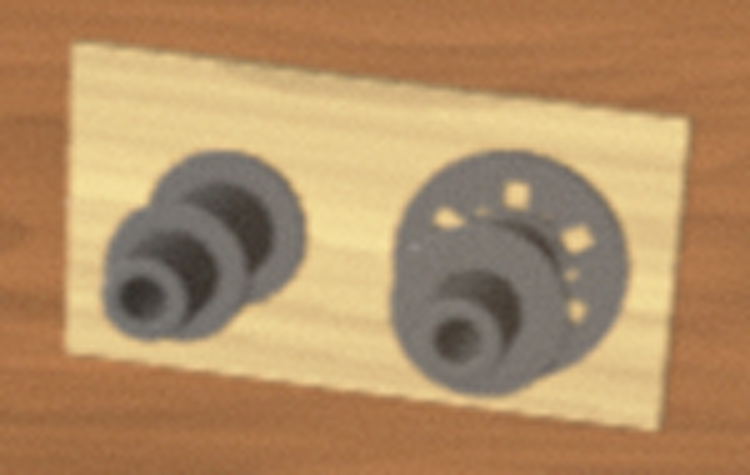

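View pics/top_mach.png

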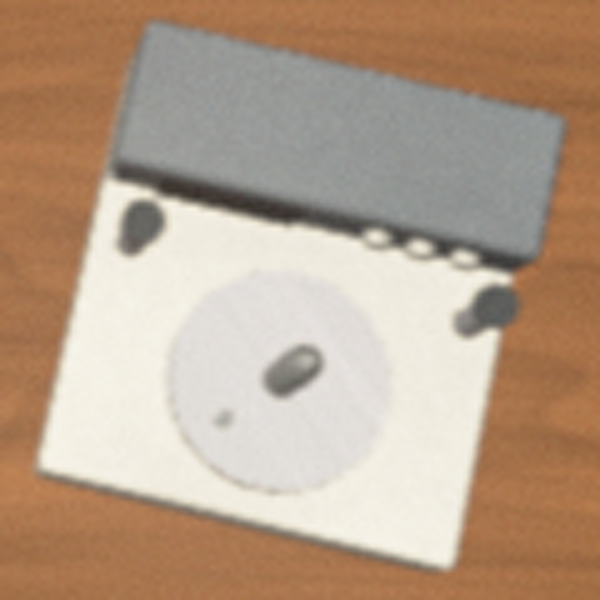

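```bash
cat > h.py <<'E'
import cv2,numpy as np
from scipy.optimize import least_squares
def cal(n):
    z=np.load(f"pics/{n}c.npz"); return z["camera_matrix"],cv2.Rodrigues(z["rvec"])[0],z["tvec"].ravel()
def ray(c,uv):
    K,R,t=c; uv=np.atleast_2d(np.asarray(uv,float)); d=np.c_[uv,np.ones(len(uv))]@np.linalg.inv(K).T
    return -R.T@t, d@R
def onz(c,uv,z):
    o,d=ray(c,uv); return o+d*((z-o[2])/d[:,2])[:,None]
def onplane(c,uv,p,n):
    o,d=ray(c,uv); return o+d*(((p-o)@n)/(d@n))[:,None]
def cloud(c,D,m):
    v,u=np.nonzero(m&(D>0)); o,d=ray(c,np.c_[u,v]); return o+d*D[v,u][:,None]
def proj(c,P):
    K,R,t=c; q=np.atleast_2d(P)@R.T+t; q=q@K.T; return q[:,:2]/q[:,2:]
def circ(P):
    f=lambda x:np.hypot(P[:,0]-x[0],P[:,1]-x[1])-x[2]
    r=least_squares(f,[*P.mean(0),.05],loss='soft_l1',f_scale=.002); return r.x,np.sqrt(np.mean(r.fun**2))
E
python3 - <<'E'
from h import *
c=cal("top0"); D=np.load("pics/top0.npy"); p=cv2.imread("pics/top0.png")
print("cam",-c[1].T@c[2])
hsv=cv2.cvtColor(p,cv2.COLOR_BGR2HSV)
print(hsv[185,140],hsv[230,225],hsv[170,140], hsv[225,150],hsv[200,345],hsv[225,385])
m=np.zeros(D.shape,bool); m[165:260,115:265]=True
w=m&(hsv[...,2]>170)&(hsv[...,1]>60)
w=cv2.erode(w.astype(np.uint8),np.ones((3,3)))>0
P=cloud(c,D,w); print(len(P))
# plane
q=P.mean(0)
for _ in range(5):
    n=np.linalg.svd(P-q,full_matrices=False)[2][2]; n*=np.sign(n[2]); r=(P-q)@n; k=abs(r)<.006; P=P[k]; q=P.mean(0)
print("plane",n,np.degrees(np.arccos(n[2])),np.std((P-q)@n),"yaw from n",np.degrees(np.arctan2(-n[1],-n[0])))
cor=np.array([[74,43],[690,119],[660,430],[66,352]])/5+[115,165]-0.4
C=onplane(c,cor,q,n);print(C)
mid=C.mean(0);print("mid",mid)
print("yaws",[np.degrees(np.arctan2(-(C[b]-C[a])[0],(C[b]-C[a])[1]))  for a,b in((1,0),(2,3))], np.linalg.norm(C[0]-C[1]),np.linalg.norm(C[2]-C[3]),np.linalg.norm(C[0]-C[3]),np.linalg.norm(C[1]-C[2]))
# machine
for name,uv,z in (("pin",[(224,418)],.056),("rollers",[(143,218),(497,305)],.092),("tip",[(307,358)],.12)):
    print(name,onz(c,np.array(uv)/5+[315,140]-.4,z))
g=p[140:260,315:435]; 
# turntable: purple-ish grey vs cream deck
hs=hsv[140:260,315:435]; print(hs[75,45],hs[75,60],hs[100,30],hs[90,90])
lab=cv2.cvtColor(p,cv2.COLOR_BGR2LAB)[140:260,315:435]; print(lab[75,45],lab[65,72],lab[100,30],lab[100,90])
E
```

```text
cam [ 0.40854785 -0.00337175  1.12402265]
[ 20  92 229] [ 14  26 126] [ 13 147 166] [ 16  23 120] [ 23  17 242] [ 15   9 227]
4560
plane [-0.39933267  0.04610283  0.91564619] 23.702337966521892 0.001705515174312721 yaw from n -6.585623392864507
[[0.64654532 0.3733531  0.08727931]
 [0.61304635 0.07657252 0.08761261]
 [0.46828783 0.09260439 0.02367315]
 [0.50334286 0.38964873 0.0240052 ]]
mid [0.55780559 0.23304468 0.05564257]
yaws [np.float64(-6.439978133978608), np.float64(-6.730505500472082)] 0.2986653735672888 0.299105845785399 0.15740427529525072 0.15906069614849555
pin [[ 0.53633704 -0.18287275  0.056     ]]
rollers [[ 0.62755258 -0.13949639  0.092     ]
 [ 0.58757263 -0.30706102  0.092     ]]
tip [[ 0.55690052 -0.21064825  0.12      ]]
[  9   8 227] [ 19  24 115] [ 13  65 133] [ 24  16 239]
[227 129 130] [226 129 130] [126 133 139] [238 128 134]
```

```bash
python3 - <<'E'
from h import *
c=cal("top0"); p=cv2.imread("pics/top0.png"); D=np.load("pics/top0.npy")
lab=cv2.cvtColor(p,cv2.COLOR_BGR2LAB).astype(int)
# turntable boundary
m=((lab[...,2]<=132)&(lab[...,0]>200)).astype(np.uint8); m[:140]=0;m[260:]=0;m[:,:315]=0;m[:,435:]=0
m=cv2.morphologyEx(m,cv2.MORPH_OPEN,np.ones((3,3)));m=cv2.morphologyEx(m,cv2.MORPH_CLOSE,np.ones((5,5)))
ct=max(cv2.findContours(m,cv2.RETR_EXTERNAL,cv2.CHAIN_APPROX_NONE)[0],key=cv2.contourArea)[:,0]
x,e=circ(onz(c,ct,.05)[:,:2]);print("table",x,e)
# spool: axis
yaw=np.radians(-6.59);th=np.radians(25)
ex=np.array([np.cos(yaw),np.sin(yaw),0]);ey=np.array([-np.sin(yaw),np.cos(yaw),0])
n=np.cos(th)*np.array([0,0,1])-np.sin(th)*ex; sx=np.cross(ey,n)
rm=np.array([.5578,.2330,.0575])
for s in(-1,1):
    b=rm+s*.07*ey; print("peg",s,b, "mid",b+.0575*n,"top",b+.115*n)
    for h in (0.006,.075,.115): print("  proj h",h,(proj(c,b+h*n)[0]-[115,165]+.4)*5)
b=rm-.07*ey
# windows seen on the base top (6mm)
uv=np.array([[516,194],[578,238],[448,217],[577,312]])/5+[115,165]-.4
W=onplane(c,uv,b+.003*n,n); r=np.c_[(W-b)@sx,(W-b)@ey]; print("win mm",r*1000,np.hypot(*r.T),np.degrees(np.arctan2(r[:,1],r[:,0])))
for uvh in (((467,335),.115),):
    q=onplane(c,np.array(uvh[0])/5+[115,165]-.4,b+uvh[1]*n,n)[0]-b; print("neck off",q@sx,q@ey)
# base outline fit: grey mask
hsv=cv2.cvtColor(p,cv2.COLOR_BGR2HSV); g=((hsv[...,2]<165)&(hsv[...,1]<60)).astype(np.uint8); g[:165]=0;g[260:]=0;g[:,:190]=0;g[:,245:]=0
ct=max(cv2.findContours(g,cv2.RETR_EXTERNAL,cv2.CHAIN_APPROX_NONE)[0],key=cv2.contourArea)[:,0]
Q=onplane(c,ct,b+.006*n,n)-b; Q=np.c_[Q@sx,Q@ey]; k=Q[:,0]>0.0; x,e=circ(Q[k]);print("flange",x,e)
E
```

```text
table [ 0.55694716 -0.21152192  0.05292992] 0.0009198126939427004
peg -1 [0.54976654 0.1634625  0.0575    ] mid [0.52562654 0.16625133 0.1096127 ] top [0.50148655 0.16904015 0.1617254 ]
  proj h 0.006 [510.40614066 260.03821773]
  proj h 0.075 [479.6729712  305.06482128]
  proj h 0.115 [459.92281444 334.00041414]
peg 1 [0.56583346 0.3025375  0.0575    ] mid [0.54169347 0.30532632 0.1096127 ] top [0.51755348 0.30811514 0.1617254 ]
  proj h 0.006 [225.12007879 223.65532374]
  proj h 0.075 [175.65788668 266.17277692]
  proj h 0.115 [143.87981128 293.48905175]
win mm [[ 32.59989052   0.2838098 ]
 [ 14.49081533 -31.36464448]
 [ 16.73458797  32.36288513]
 [-23.20336282 -33.95918093]] [0.03260113 0.03455032 0.03643354 0.04112933] [   0.49879593  -65.20253664   62.65687838 -124.34370793]
neck off -4.266118185826032e-05 -0.003129722146444069
flange [-0.00275877 -0.00033439  0.05526543] 0.0006786541396887414
```

```bash
cat >> h.py <<'E'
from scipy.spatial.transform import Rotation as Ro
yaw=np.radians(-6.59);th=np.radians(25)
ex=np.array([np.cos(yaw),np.sin(yaw),0]);ey=np.array([-np.sin(yaw),np.cos(yaw),0])
n=np.cos(th)*np.array([0,0,1])-np.sin(th)*ex; sx=np.cross(ey,n)
base=np.array([.5578,.2330,.0575])-.07*ey-.0026*sx
Rg=np.c_[-sx, np.cross(-n,-sx), -n]   # grasp orientation (tool x = -sx)
SP=np.array([.557,-.2112])
def Rdown(yd): 
    a=np.radians(yd); x=np.array([np.cos(a),np.sin(a),0]); z=np.array([0,0,-1.]); return np.c_[x,np.cross(z,x),z]
def rel(s,p,R):
    R0=Ro.from_euler('xyz',s["eef_rot"]).as_matrix()
    d=R0.T@(np.asarray(p)-s["tcp_pos"])/.04; w=np.degrees(Ro.from_matrix(R0.T@R).as_rotvec())/5
    return np.round(np.r_[d,w],3)
def pose(s):
    R0=Ro.from_euler('xyz',s["eef_rot"]).as_matrix()
    return f't={s["time"]:.2f} p={np.round(s["tcp_pos"],4)} F={np.round(s["force"],1)} T={np.round(s["wrist_torque"],2)} w={s["gripper_width"]:.4f} x-yaw={np.degrees(np.arctan2(R0[1,0],R0[0,0])):.2f} z={np.round(R0[:,2],3)} q={np.round(s["q"],2)}'
E
python3 - <<'E'
from h import *
from plant import env
s=env.read_state(); print(pose(s)); print(Rg)
print(rel(s,[.48,-.25,.33],Rdown(90)))
print(rel(s,base+.17*n,Rg), base+.17*n)
c=cal("wrist0"); print("cam in tool", Ro.from_euler('xyz',s["eef_rot"]).as_matrix().T@(-c[1].T@c[2]-s["tcp_pos"]), Ro.from_euler('xyz',s["eef_rot"]).as_matrix().T@c[1].T)
E
```

```text
t=0.15 p=[ 0.2438 -0.6021  0.238 ] F=[-0.1  0.2 -0.2] T=[ 0.02  0.01 -0.01] w=0.0881 x-yaw=22.05 z=[-0.001  0.001 -1.   ] q=[ 1.12  0.54 -0.    1.54  0.    1.07 -0.07]
[[-0.90031964  0.11476377  0.41982594]
 [ 0.1040113   0.99339281 -0.04850127]
 [-0.42261826  0.         -0.90630779]]
[ 8.777e+00 -5.944e+00 -2.292e+00 -1.400e-02 -8.000e-03 -1.359e+01]
[ 12.646 -15.755   0.708  -6.579  -1.696 -29.645] [0.47605529 0.17197815 0.21047352]
cam in tool [ 0.06950063  0.00024223 -0.14459629] [[ 5.47487430e-04 -9.62602147e-01 -2.70918451e-01]
 [ 9.99999730e-01  3.93986320e-04  6.20980981e-04]
 [-4.91019462e-04 -2.70918717e-01  9.62602102e-01]]
```

Emit:
send_rows(motion=[1,3,-2,-2.3,0,0,-4,1,6,-4,-2.3,0,0,-8,1,8.8,-6,-2.3,0,0,-13.6,1,8.8,-6,-2.3,0,0,-13.6,1,8.8,-6,-2.3,0,0,-13.6,1,8.8,-6,-2.3,0,0,-13.6,1,8.8,-6,-2.3,0,0,-13.6,1,8.8,-6,-2.3,0,0,-13.6,1,8.8,-6,-2.3,0,0,-13.6,1,8.8,-6,-2.3,0,0,-13.6])

```text
time: 0.98
tcp_pos: [0.4683, -0.2641, 0.327]
eef_rot: [-3.141, -0.001, 1.578]
force: [1.1, -0.6, 0.7]
gripper_width: 0.0881
```

```bash
python3 - <<'E'
from h import *
from plant import env
s=env.read_state(); print(pose(s))
print(rel(s,base+.20*n,Rg), base+.17*n)
E
```

```text
t=0.98 p=[ 0.4683 -0.2641  0.327 ] F=[ 1.1 -0.6  0.7] T=[-0.07 -0.1  -0.01] w=0.0881 x-yaw=90.40 z=[-0.001  0.001 -1.   ] q=[ 0.75  0.29 -0.4   1.71  0.12  1.17  0.33]
[ 10.937  -0.043   2.244  -3.617  -4.104 -16.318] [0.47605529 0.17197815 0.21047352]
```

Emit:
send_rows(motion=[1,3,0,0,-1,-1,-4,1,6,0,0,-2,-2,-8,1,9,0,1,-3,-3,-12,1,10.9,0,2,-3.6,-4.1,-16.3,1,10.9,0,2,-3.6,-4.1,-16.3,1,10.9,0,2,-3.6,-4.1,-16.3,1,10.9,0,2,-3.6,-4.1,-16.3,1,10.9,0,2,-3.6,-4.1,-16.3,1,10.9,0,2,-3.6,-4.1,-16.3,1,10.9,0,2,-3.6,-4.1,-16.3])

```text
time: 1.82
tcp_pos: [0.4649, 0.1445, 0.2543]
eef_rot: [3.091, 0.372, 2.768]
force: [1.0, -0.8, -0.1]
gripper_width: 0.088
```

```bash
python3 - <<'E'
from h import *
from plant import env,optics
s=env.read_state(); print(pose(s))
print(rel(s,base+.20*n,Rg), base+.17*n)
E
```

```text
t=1.82 p=[0.4649 0.1445 0.2543] F=[ 1.  -0.8 -0.1] T=[-0.    0.11 -0.1 ] w=0.0880 x-yaw=158.58 z=[ 0.357 -0.085 -0.93 ] q=[ 0.19  0.17 -0.82  2.15  0.64  0.72  0.14]
[ 0.429  0.644  0.312 -0.586 -0.662 -2.744] [0.47605529 0.17197815 0.21047352]
```

Emit:
send_rows(motion=[1,0.43,0.64,0.3,-0.6,-0.65,-2.75,1,0.43,0.64,0.3,-0.6,-0.65,-2.75,1,0.43,0.64,0.3,-0.6,-0.65,-2.75,1,0.43,0.64,0.3,-0.6,-0.65,-2.75,1,0.43,0.64,0.3,-0.6,-0.65,-2.75])

```text
time: 2.23
tcp_pos: [0.4639, 0.172, 0.2385]
eef_rot: [3.14, 0.435, 3.021]
force: [-0.0, -0.5, -0.5]
gripper_width: 0.0881
```

```bash
cat > snap.py <<'E'
from h import *
from plant import env,optics
import sys
def snap(n,tag):
    s=env.read_state(); c=optics.calibration(n); p,d=optics.read_camera(n)
    cv2.imwrite(f"pics/{n}{tag}.png",p);np.save(f"pics/{n}{tag}.npy",d);np.savez(f"pics/{n}{tag}c.npz",**{k:np.array(c[k]) for k in("camera_matrix","rvec","tvec")})
    print(pose(s))
if __name__=="__main__":
    for n in sys.argv[2:]: snap(n,sys.argv[1])
E
python3 snap.py 1 wrist
```

```text
t=2.23 p=[0.4639 0.172  0.2385] F=[-0.  -0.5 -0.5] T=[ 0.12  0.26 -0.02] w=0.0881 x-yaw=173.10 z=[ 0.419 -0.049 -0.907] q=[ 0.13  0.19 -0.84  2.2   0.8   0.64  0.16]
```

View pics/wrist1.png

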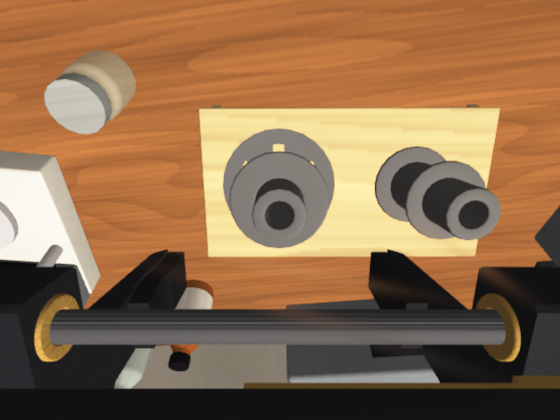

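The wrist view is nearly square to the rack. The neck ring is centred near (279,213), the upper flange near (279,199), and one window near (278,148).

```bash
python3 - <<'E'
from h import *
c=cal("wrist1"); p=cv2.imread("pics/wrist1.png")
cv2.imwrite("pics/w1z.png",cv2.resize(p[110:270,195:355],None,fx=4,fy=4,interpolation=cv2.INTER_CUBIC))
for h in(.006,.075,.115): print(h,proj(c,base+h*n))
W=onplane(c,[[278.5,148]],base+.006*n,n)-base;print(W@sx,W@ey)
N=onplane(c,[[279,213]],base+.115*n,n)-base;print(N@sx,N@ey)
E
```

```text
0.006 [[278.85382791 187.405005  ]]
0.075 [[279.22270568 203.95262172]]
0.115 [[279.52974042 217.72600016]]
[-0.04028933] [-0.00023829]
[-0.00355249] [-0.00037279]
```

View pics/w1z.png

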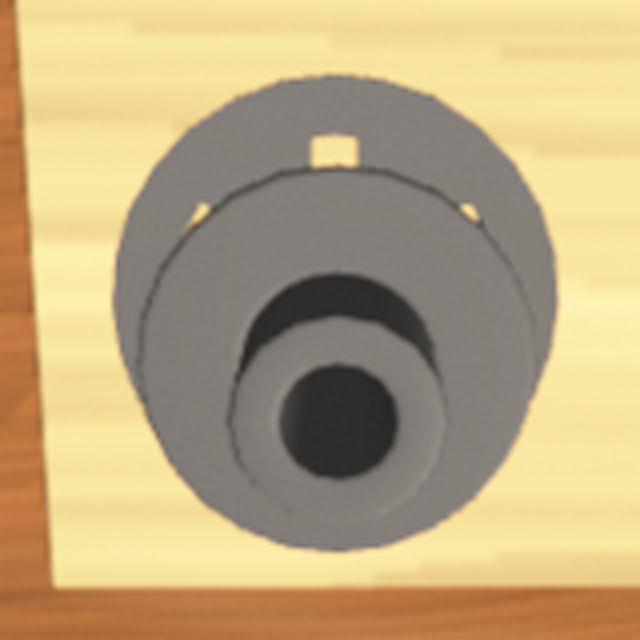

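```bash
sed -i 's/-.0026\*sx/-.0041*sx/' h.py; python3 - <<'E'
from h import *
from plant import env
s=env.read_state(); print(rel(s,base+.081*n,Rg))
E
```

```text
[ 0.066  0.034  2.99  -0.004 -0.004 -0.056]
```

Emit:
send_rows(motion=[1,0.07,0.03,0.4,0,0,0,1,0.07,0.03,0.8,0,0,0,1,0.07,0.03,1.3,0,0,0,1,0.07,0.03,1.8,0,0,0,1,0.07,0.03,2.2,0,0,0,1,0.07,0.03,2.6,0,0,0,1,0.07,0.03,2.85,0,0,0,1,0.07,0.03,2.99,0,0,0,1,0.07,0.03,2.99,0,0,0,1,0.07,0.03,2.99,0,0,0])

```text
time: 3.12
tcp_pos: [0.5124, 0.1672, 0.1295]
eef_rot: [3.139, 0.436, 3.019]
force: [-0.3, 0.1, 0.6]
gripper_width: 0.0884
```

```bash
python3 snap.py 2 wrist
```

```text
t=3.12 p=[0.5124 0.1672 0.1295] F=[-0.3  0.1  0.6] T=[ 0.06  0.25 -0.02] w=0.0884 x-yaw=172.96 z=[ 0.42  -0.049 -0.906] q=[-0.03  0.47 -0.64  2.2   1.29  0.57 -0.25]
```

View pics/wrist2.png

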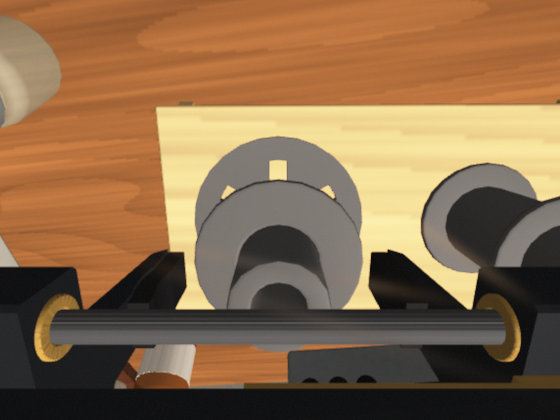

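The neck is centred between the fingers (column about 279). I'll close on it.

Emit:
send_rows(motion=[-1,0,0,0,0,0,0,-1,0,0,0,0,0,0,-1,0,0,0,0,0,0,-1,0,0,0,0,0,0,-1,0,0,0,0,0,0,-1,0,0,0,0,0,0], force=30)

```text
time: 3.67
tcp_pos: [0.5123, 0.1675, 0.1299]
eef_rot: [3.139, 0.437, 3.019]
force: [-0.8, 0.2, 0.6]
gripper_width: 0.0502
```

```bash
python3 - <<'E'
from h import *
from plant import env
s=env.read_state(); print(pose(s))
E
```

```text
t=3.67 p=[0.5123 0.1675 0.1299] F=[-0.8  0.2  0.6] T=[0.12 0.26 0.04] w=0.0502 x-yaw=173.00 z=[ 0.42  -0.049 -0.906] q=[-0.03  0.47 -0.64  2.2   1.29  0.56 -0.25]
```

Emit:
send_rows(motion=[-1,0,0,0,0,0,0,-1,0,0,0,0,0,0,-1,0,0,0,0,0,0,-1,0,0,0,0,0,0])

```text
time: 4.0
tcp_pos: [0.5123, 0.1676, 0.1299]
eef_rot: [3.139, 0.437, 3.02]
force: [0.1, 0.1, 0.4]
gripper_width: 0.0398
```

Gripped at 39.8 mm. Now I'll draw it off along the axis.

Emit:
send_rows(motion=[-1,0,0,-0.15,0,0,0,-1,0,0,-0.3,0,0,0,-1,0,0,-0.5,0,0,0,-1,0,0,-0.7,0,0,0,-1,0,0,-0.95,0,0,0,-1,0,0,-1.3,0,0,0,-1,0,0,-1.7,0,0,0,-1,0,0,-2.1,0,0,0,-1,0,0,-2.5,0,0,0,-1,0,0,-2.5,0,0,0])

```text
time: 4.83
tcp_pos: [0.47, 0.1735, 0.223]
eef_rot: [3.138, 0.44, 3.02]
force: [0.9, 0.6, -1.2]
gripper_width: 0.0396
```

```bash
python3 snap.py 3 wrist; python3 - <<'E'
from h import *
from plant import env
s=env.read_state()
print(rel(s,[*SP,.30],Rdown(126.3)),rel(s,[.5,.0,.30],Rdown(150)))
E
```

```text
t=4.83 p=[0.47   0.1735 0.223 ] F=[ 0.9  0.6 -1.2] T=[ 0.14  0.42 -0.01] w=0.0396 x-yaw=173.05 z=[ 0.423 -0.048 -0.905] q=[ 0.1   0.23 -0.81  2.21  0.89  0.63  0.08]
[-3.835 -9.261 -0.386  2.087  4.738  9.194] [-1.972 -4.192 -1.245  1.048  4.961  4.533]
```

View pics/wrist3.png

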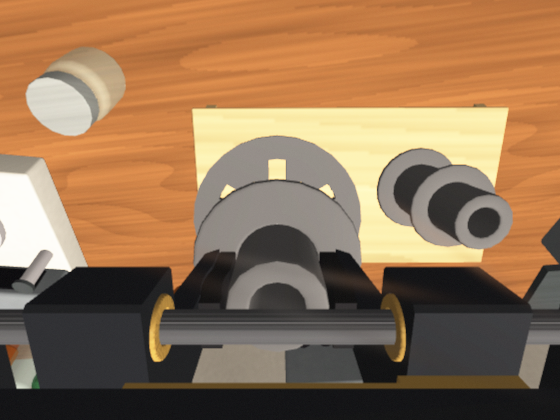

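Emit:
send_rows(motion=[-1,-0.4,0,-1.2,0.2,1,0.9,-1,-0.8,-0.5,-1.25,0.4,2,1.8,-1,-1.2,-1.3,-1.25,0.6,3,2.7,-1,-1.6,-2.2,-1.25,0.8,4,3.6,-1,-2,-3.2,-1.25,1,5,4.5,-1,-2,-4.2,-1.25,1,5,4.5,-1,-2.4,-5,-1,1.2,5,5.5,-1,-2.8,-6,-0.8,1.4,4.9,6.5,-1,-3.2,-7,-0.7,1.6,4.9,7.5,-1,-3.6,-8,-0.6,1.8,4.8,8.5])

```text
time: 5.72
tcp_pos: [0.5493, -0.1575, 0.3018]
eef_rot: [3.135, -0.007, 2.263]
force: [1.5, 0.0, -1.3]
gripper_width: 0.0391
```

```bash
python3 - <<'E'
from h import *
from plant import env
s=env.read_state();print(pose(s))
print(rel(s,[*SP,.27],Rdown(126.3)))
E
```

```text
t=5.72 p=[ 0.5493 -0.1575  0.3018] F=[ 1.5  0.  -1.3] T=[-0.   -0.3  -0.01] w=0.0391 x-yaw=129.66 z=[ 0.001  0.01  -1.   ] q=[ 0.67  0.41 -0.62  1.65  0.24  1.16  0.69]
[-1.163 -0.714  0.782  0.077 -0.08   0.671]
```

Emit:
send_rows(motion=[-1,-0.6,-0.4,0.3,0,0,0.3,-1,-1.16,-0.71,0.6,0.08,-0.08,0.67,-1,-1.16,-0.71,0.78,0.08,-0.08,0.67,-1,-1.16,-0.71,0.78,0.08,-0.08,0.67,-1,-1.16,-0.71,0.78,0.08,-0.08,0.67,-1,-1.16,-0.71,0.78,0.08,-0.08,0.67])

```text
time: 6.22
tcp_pos: [0.5573, -0.2094, 0.2702]
eef_rot: [-3.142, -0.0, 2.207]
force: [0.6, -0.4, -2.3]
gripper_width: 0.0397
```

```bash
python3 snap.py 4 wrist top scene; python3 - <<'E'
from h import *
p=cv2.imread("pics/top4.png")
a=cv2.resize(p[140:260,315:435],None,fx=5,fy=5,interpolation=cv2.INTER_CUBIC);cv2.imwrite("pics/t4z.png",a)
p=cv2.imread("pics/scene4.png")
a=cv2.resize(p[100:250,150:300],None,fx=4,fy=4,interpolation=cv2.INTER_CUBIC);cv2.imwrite("pics/s4z.png",a)
E
```

```text
t=6.22 p=[ 0.5573 -0.2094  0.2702] F=[ 0.6 -0.4 -2.3] T=[ 0.04 -0.11 -0.04] w=0.0397 x-yaw=126.44 z=[-0.  0. -1.] q=[ 0.7   0.47 -0.57  1.63  0.28  1.12  0.69]
t=6.27 p=[ 0.5575 -0.2095  0.2706] F=[ 0.3  0.4 -1.9] T=[ 0.01 -0.09 -0.03] w=0.0395 x-yaw=126.44 z=[ 0. -0. -1.] q=[ 0.7   0.47 -0.57  1.63  0.28  1.12  0.69]
t=6.32 p=[ 0.5575 -0.2097  0.2707] F=[-0.4 -0.4 -2.2] T=[-0.01 -0.1  -0.03] w=0.0393 x-yaw=126.43 z=[ 0.001 -0.    -1.   ] q=[ 0.7   0.47 -0.57  1.63  0.28  1.12  0.69]
```

View pics/wrist4.png

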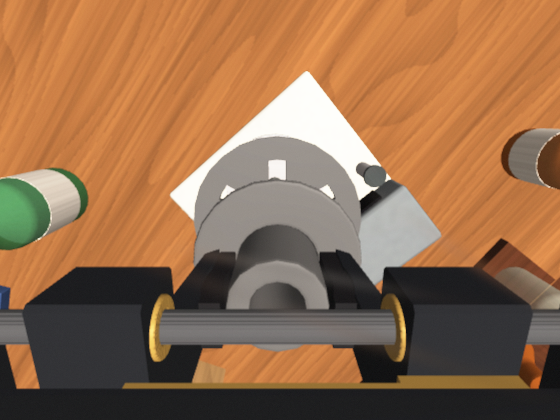

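View pics/t4z.png

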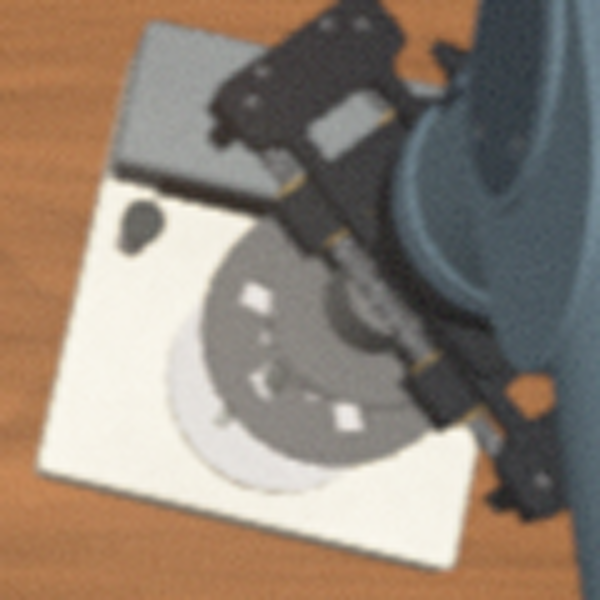

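View pics/s4z.png

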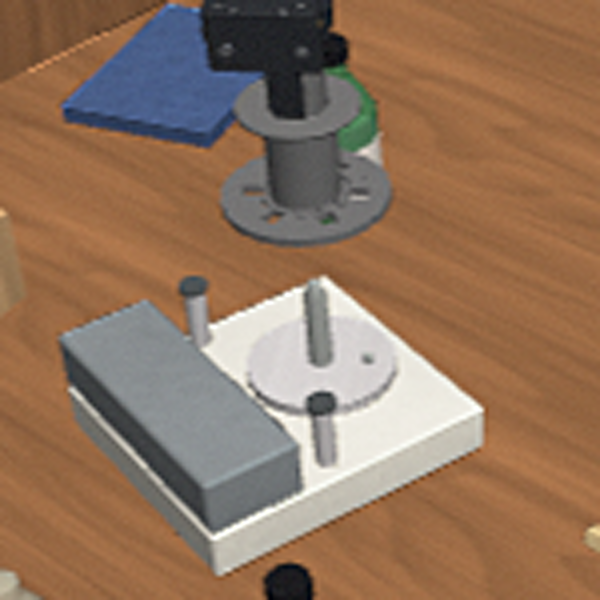

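The spool hangs upright. In the top crop, windows are visible at (257,298), (262,380) and (348,417), and the pin at (224,418). I'll measure the spool's axis against the tool and re-check the spindle from the scene view.

```bash
python3 - <<'E'
from h import *
# wrist: upper flange upper arc & base arc, in tool frame
c=cal("wrist4"); p=cv2.imread("pics/wrist4.png")
T=np.array([.5573,-.2094,.2702]); R0=Rdown(126.44)
g=cv2.cvtColor(p,cv2.COLOR_BGR2GRAY)
cv2.imwrite("pics/w4z.png",cv2.resize(p[125:275,185:375],None,fx=4,fy=4,interpolation=cv2.INTER_CUBIC))
ed=cv2.Canny(cv2.GaussianBlur(p,(3,3),0),40,110)
v,u=np.nonzero(ed); 
def tool(uv,z): 
    return (onz(c,uv,z)-T)@R0
for nm,h,rad in(("upper",.075,.042),("base",.006,.058)):
    z=T[2]-.081+h; q=tool(np.c_[u,v],z)[:,:2]
    best=None
    # simple robust circle fit
    k=(q[:,0]<-.2*rad) & (abs(np.hypot(*q.T)-rad)<.007); x=np.zeros(2)
    for tol in(.007,.004,.002,.0015):
        k=(q[:,0]<-.2*rad)&(abs(np.hypot(q[:,0]-x[0],q[:,1]-x[1])-rad)<tol)
        r=least_squares(lambda s:np.hypot(q[k,0]-s[0],q[k,1]-s[1])-rad,x,loss='soft_l1',f_scale=.0005); x=r.x
    print(nm,x*1000,k.sum(),"world",(T+R0@np.r_[x,0])[:2])
# top: base outline
c=cal("top4"); p=cv2.imread("pics/top4.png"); ed=cv2.Canny(cv2.GaussianBlur(p,(3,3),0),30,90)
v,u=np.nonzero(ed); z=.2705-.081+.006; q=onz(c,np.c_[u,v],z)[:,:2]; x=np.array([.557,-.2095])
for tol in(.008,.004,.0025):
    rr=q-x; k=(abs(np.hypot(*rr.T)-.058)<tol)&(rr@np.array([np.cos(2.2),np.sin(2.2)])>0)
    x=least_squares(lambda s:np.hypot(q[k,0]-s[0],q[k,1]-s[1])-.058,x,loss='soft_l1',f_scale=.001).x
print("top base",x,k.sum())
for w in ((257,298),(348,417)):
    W=onz(c,np.array(w)/5+[315,140]-.4,z)[0,:2]-x; print("win",np.hypot(*W),np.degrees(np.arctan2(W[1],W[0])))
# scene: tip & pin
c=cal("scene4")
for nm,uv,z in(("tip",(317,283),.12),("foot",(320,364),.05),("pin",(369,357),.057),("tip pred",None,None)):
    if uv: print(nm,onz(c,np.array(uv)/4+[150,100]-.4,z))
print(proj(c,np.array([[*SP,.12],[*SP,.05]])),(proj(c,np.array([[*SP,.12],[*SP,.05]]))-[150,100]+.4)*4)
E
```

```text
upper [-7.50218671 -0.31916289] 109 world [ 0.56149939 -0.21562493]
base [0.54749721 1.25500522] 45 world [ 0.55798442 -0.2082141 ]
top base [ 0.55741552 -0.20796173] 97
win 0.03650377862696011 67.54840205184784
win 0.036900531009666414 -173.83945864403194
tip [[ 0.55600736 -0.20672422  0.12      ]]
foot [[ 0.56016701 -0.20728115  0.05      ]]
pin [[ 0.5380785  -0.17869152  0.057     ]]
[[227.4635897  169.92993077]
 [229.39328544 189.5592586 ]] [[311.4543588  281.31972309]
 [319.17314178 359.83703441]]
```

View pics/w4z.png

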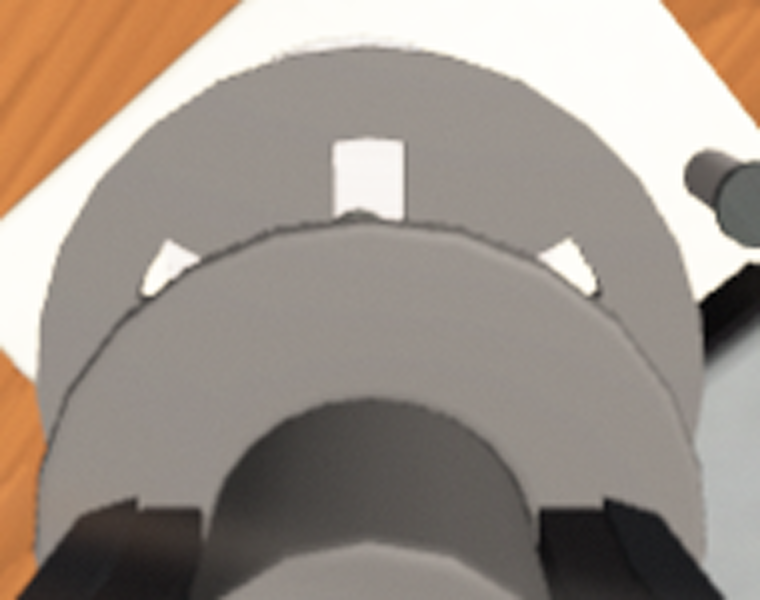

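```bash
python3 - <<'E'
from h import *
c=cal("scene4"); p=cv2.imread("pics/scene4.png"); ed=cv2.Canny(cv2.GaussianBlur(p,(3,3),0),30,90)
v,u=np.nonzero(ed)
def fit(z,rad,x,mask=None,tols=(.008,.004,.0025)):
    q=onz(c,np.c_[u,v],z)[:,:2]
    for tol in tols:
        rr=q-x; k=(abs(np.hypot(*rr.T)-rad)<tol)
        if mask is not None: k&=mask(rr)
        x=least_squares(lambda s:np.hypot(q[k,0]-s[0],q[k,1]-s[1])-rad,x,loss='soft_l1',f_scale=.001).x
    return x,k.sum()
z=.2705-.081
# camera is at far +x: near side (+x) outline of base shows lower edge
print(-c[1].T@c[2])
print("base top edge",fit(z+.006,.058,np.array([.557,-.208])), "base low edge near",fit(z,.058,np.array([.557,-.208]),lambda r:r[:,0]>.01))
print("upper flange",fit(z+.075,.042,np.array([.557,-.208])))
print("table",fit(.05,.055,np.array([.558,-.209])))
c=cal("top0");p=cv2.imread("pics/top0.png"); ed=cv2.Canny(cv2.GaussianBlur(p,(3,3),0),15,40);v,u=np.nonzero(ed)
print("top table",fit(.05,.055,np.array([.557,-.211])))
c=cal("top4");p=cv2.imread("pics/top4.png"); ed=cv2.Canny(cv2.GaussianBlur(p,(3,3),0),30,90);v,u=np.nonzero(ed)
print("top base",fit(z+.006,.058,np.array([.557,-.208]),lambda r:r@np.array([-.6,.8])>.0))
E
```

```text
[1.30041369 0.60407003 0.89702405]
base top edge (array([ 0.56127453, -0.20271806]), np.int64(60)) base low edge near (array([ 0.55600738, -0.20897322]), np.int64(41))
upper flange (array([ 0.55925191, -0.20707431]), np.int64(64))
table (array([ 0.55591406, -0.21051057]), np.int64(65))
top table (array([ 0.554877  , -0.21039137]), np.int64(164))
top base (array([ 0.55744188, -0.20794172]), np.int64(98))
```

```bash
python3 - <<'E'
from h import *
from plant import env
s=env.read_state();print(pose(s));print(rel(s,[.5565,-.2125,.215],Rdown(126.0)))
E
```

```text
t=6.37 p=[ 0.5575 -0.21    0.2708] F=[ 0.1  0.4 -3.3] T=[-0.06 -0.07  0.02] w=0.0396 x-yaw=126.41 z=[ 0.001 -0.001 -1.   ] q=[ 0.7   0.47 -0.57  1.63  0.28  1.12  0.69]
[-0.034 -0.057  1.395  0.003  0.01   0.081]
```

Emit:
send_rows(motion=[-1,-0.03,-0.06,0.2,0,0,0.1,-1,-0.03,-0.06,0.5,0,0,0.1,-1,-0.03,-0.06,0.8,0,0,0.1,-1,-0.03,-0.06,1.1,0,0,0.1,-1,-0.03,-0.06,1.3,0,0,0.1,-1,-0.03,-0.06,1.4,0,0,0.1,-1,-0.03,-0.06,1.4,0,0,0.1,-1,-0.03,-0.06,1.4,0,0,0.1])

```text
time: 7.03
tcp_pos: [0.5564, -0.2123, 0.2147]
eef_rot: [3.141, 0.001, 2.198]
force: [-0.7, 0.2, -2.1]
gripper_width: 0.0397
```

```bash
python3 snap.py 5 scene; python3 - <<'E'
from h import *
p=cv2.imread("pics/scene5.png")
a=cv2.resize(p[110:220,170:290],None,fx=6,fy=6,interpolation=cv2.INTER_CUBIC);cv2.imwrite("pics/s5z.png",a)
E
```

```text
t=7.03 p=[ 0.5564 -0.2123  0.2147] F=[-0.7  0.2 -2.1] T=[-0.06 -0.16 -0.04] w=0.0397 x-yaw=125.91 z=[ 0.001 -0.    -1.   ] q=[ 0.69  0.53 -0.55  1.69  0.32  1.01  0.66]
```

View pics/s5z.png

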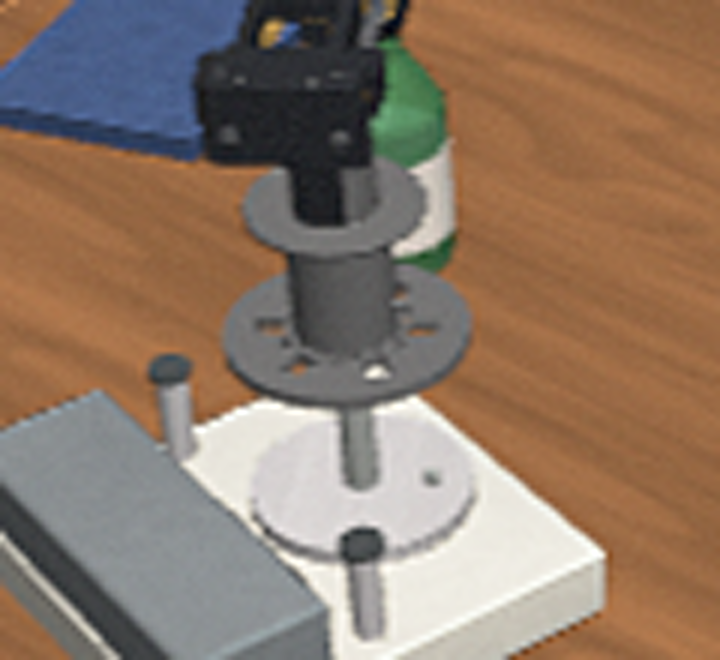

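The spool's base, drum and upper-flange line runs down onto the spindle (about column 354–360 in the crop), so it is aligned within 1–2 mm laterally. I'll descend in small steps and watch the force.

Emit:
send_rows(motion=[-1,0,0,0.1,0,0,0,-1,0,0,0.2,0,0,0,-1,0,0,0.3,0,0,0,-1,0,0,0.4,0,0,0,-1,0,0,0.5,0,0,0,-1,0,0,0.5,0,0,0])

```text
time: 7.58
tcp_pos: [0.5561, -0.2123, 0.194]
eef_rot: [-3.141, 0.0, 2.198]
force: [0.1, -0.3, -2.6]
gripper_width: 0.0399
```

```bash
python3 -c "
from h import *
from plant import env
print(pose(env.read_state()))"
```

```text
t=7.58 p=[ 0.5561 -0.2123  0.194 ] F=[ 0.1 -0.3 -2.6] T=[ 0.02 -0.08 -0.03] w=0.0399 x-yaw=125.91 z=[-0. -0. -1.] q=[ 0.68  0.55 -0.54  1.7   0.33  0.98  0.64]
```

Emit:
send_rows(motion=[-1,0,0,0.05,0,0,0,-1,0,0,0.1,0,0,0,-1,0,0,0.15,0,0,0,-1,0,0,0.2,0,0,0,-1,0,0,0.25,0,0,0,-1,0,0,0.25,0,0,0])

```text
time: 8.08
tcp_pos: [0.5559, -0.2123, 0.1836]
eef_rot: [-3.141, -0.0, 2.198]
force: [-0.0, 1.0, -1.5]
gripper_width: 0.0396
```

```bash
python3 -c "
from h import *
from plant import env
print(pose(env.read_state()))"
```

```text
t=8.08 p=[ 0.5559 -0.2123  0.1836] F=[-0.   1.  -1.5] T=[-0.07 -0.08 -0.06] w=0.0396 x-yaw=125.91 z=[-0.001  0.    -1.   ] q=[ 0.68  0.57 -0.54  1.71  0.34  0.96  0.64]
```

Emit:
send_rows(motion=[-1,0.01,0,0.08,0,0,0,-1,0.01,0,0.16,0,0,0,-1,0.01,0,0.24,0,0,0,-1,0.01,0,0.32,0,0,0,-1,0.01,0,0.4,0,0,0,-1,0.01,0,0.4,0,0,0])

```text
time: 8.58
tcp_pos: [0.5552, -0.2118, 0.1668]
eef_rot: [-3.141, -0.001, 2.198]
force: [0.6, 1.1, -3.0]
gripper_width: 0.0395
```

```bash
python3 -c "
from h import *
from plant import env
print(pose(env.read_state()))"
```

```text
t=8.58 p=[ 0.5552 -0.2118  0.1668] F=[ 0.6  1.1 -3. ] T=[-0.04 -0.15  0.03] w=0.0395 x-yaw=125.92 z=[-0.002  0.001 -1.   ] q=[ 0.67  0.59 -0.53  1.73  0.36  0.93  0.63]
```

Emit:
send_rows(motion=[-1,-0.01,0.01,0.1,0,0,0,-1,-0.01,0.01,0.2,0,0,0,-1,-0.01,0.01,0.3,0,0,0,-1,-0.01,0.01,0.4,0,0,0,-1,-0.01,0.01,0.48,0,0,0,-1,-0.01,0.01,0.48,0,0,0])

```text
time: 9.08
tcp_pos: [0.5552, -0.2118, 0.1467]
eef_rot: [-3.14, -0.002, 2.198]
force: [-0.3, -0.2, -2.1]
gripper_width: 0.0394
```

```bash
python3 snap.py 6 wrist scene; python3 - <<'E'
from h import *
p=cv2.imread("pics/scene6.png")
a=cv2.resize(p[110:220,170:290],None,fx=6,fy=6,interpolation=cv2.INTER_CUBIC);cv2.imwrite("pics/s6z.png",a)
E
```

```text
t=9.08 p=[ 0.5552 -0.2118  0.1467] F=[-0.3 -0.2 -2.1] T=[-0.05 -0.1  -0.06] w=0.0394 x-yaw=125.92 z=[-0.003  0.001 -1.   ] q=[ 0.66  0.61 -0.52  1.74  0.37  0.89  0.61]
t=9.13 p=[ 0.5555 -0.2118  0.1471] F=[ 0.4 -0.8 -1.6] T=[-0.05 -0.14  0.05] w=0.0395 x-yaw=125.92 z=[-0.002  0.001 -1.   ] q=[ 0.66  0.61 -0.52  1.74  0.37  0.89  0.61]
```

View pics/s6z.png

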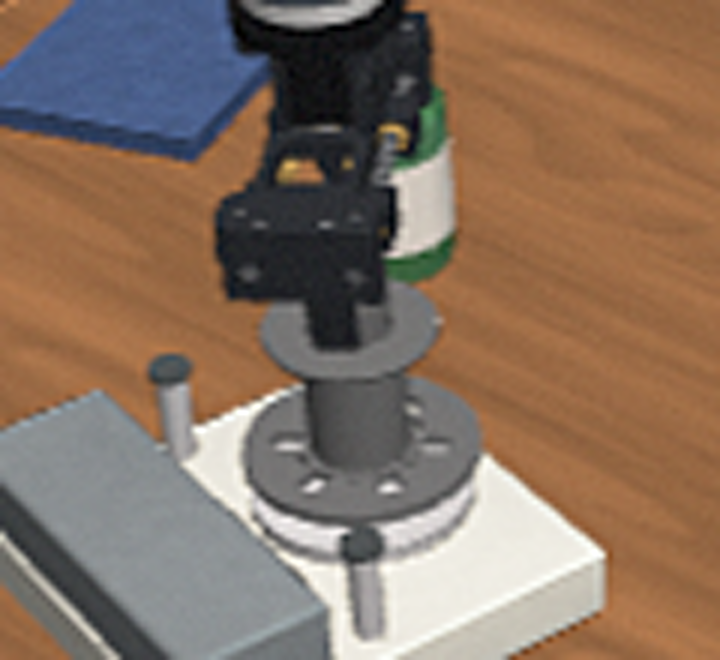

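View pics/wrist6.png

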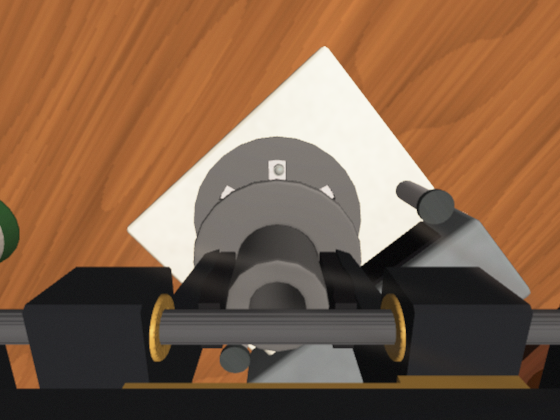

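In the wrist view the drive pin shows inside the top window, at about (279,169), against a window centre near (278,169). I'll zoom to measure that.

```bash
python3 - <<'E'
from h import *
p=cv2.imread("pics/wrist6.png")
cv2.imwrite("pics/w6z.png",cv2.resize(p[150:190,250:306],None,fx=10,fy=10,interpolation=cv2.INTER_CUBIC))
E
```

```text
(no output)
```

View pics/w6z.png

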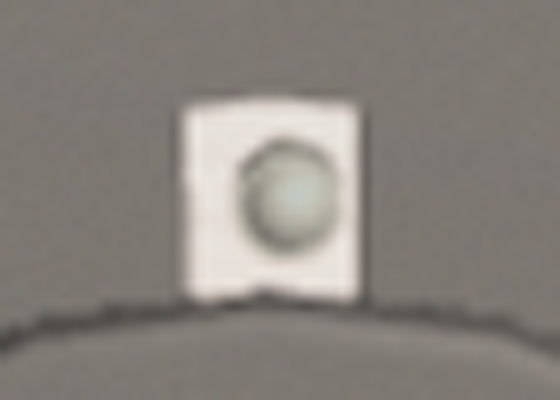

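The pin is about 1.2 mm right of the window centre, so I'll rotate by −2° about tool z and then lower.

Emit:
send_rows(motion=[-1,0,0,0,0,0,-0.4,-1,0,0,0,0,0,-0.4,-1,0,0,0.06,0,0,-0.4,-1,0,0,0.12,0,0,-0.4,-1,0,0,0.18,0,0,-0.4,-1,0,0,0.22,0,0,-0.4,-1,0,0,0.22,0,0,-0.4])

```text
time: 9.77
tcp_pos: [0.5553, -0.2118, 0.1381]
eef_rot: [-3.14, -0.002, 2.232]
force: [1.3, 0.8, -2.4]
gripper_width: 0.0397
```

```bash
python3 snap.py 7 wrist; python3 - <<'E'
from h import *
p=cv2.imread("pics/wrist7.png")
cv2.imwrite("pics/w7z.png",cv2.resize(p[150:190,250:306],None,fx=10,fy=10,interpolation=cv2.INTER_CUBIC))
E
```

```text
t=9.77 p=[ 0.5553 -0.2118  0.1381] F=[ 1.3  0.8 -2.4] T=[-0.03 -0.13 -0.01] w=0.0397 x-yaw=127.91 z=[-0.003  0.001 -1.   ] q=[ 0.66  0.63 -0.52  1.74  0.39  0.88  0.64]
```

View pics/w7z.png

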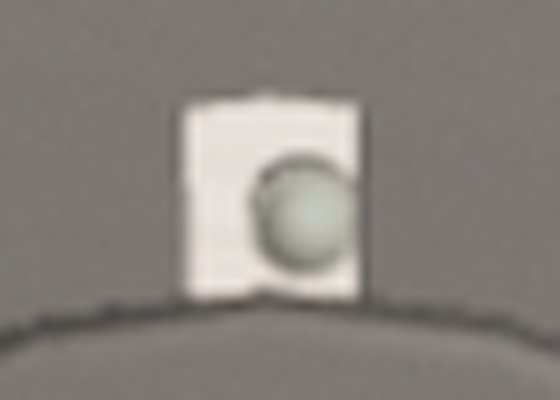

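That was the wrong sign: the window is on tool +x. The pin is now about 2.2 mm right of centre, so I'll raise slightly, turn +3.7°, and lower.

Emit:
send_rows(motion=[-1,0,0,-0.06,0,0,0,-1,0,0,-0.06,0,0,0.4,-1,0,0,-0.06,0,0,0.72,-1,0,0,-0.06,0,0,0.72,-1,0,0,-0.02,0,0,0.72,-1,0,0,0,0,0,0.72,-1,0,0,0,0,0,0.72])

```text
time: 10.4
tcp_pos: [0.5553, -0.2118, 0.1381]
eef_rot: [-3.14, -0.002, 2.17]
force: [0.9, -0.4, -2.4]
gripper_width: 0.0397
```

```bash
python3 snap.py 8 wrist; python3 - <<'E'
from h import *
p=cv2.imread("pics/wrist8.png")
cv2.imwrite("pics/w8z.png",cv2.resize(p[150:190,250:306],None,fx=10,fy=10,interpolation=cv2.INTER_CUBIC))
E
```

```text
t=10.40 p=[ 0.5553 -0.2118  0.1381] F=[ 0.9 -0.4 -2.4] T=[-0.   -0.19 -0.03] w=0.0397 x-yaw=124.34 z=[-0.003  0.001 -1.   ] q=[ 0.65  0.62 -0.51  1.74  0.38  0.88  0.58]
```

View pics/w8z.png

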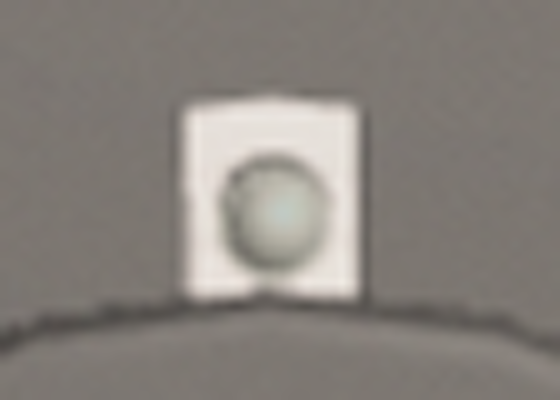

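The pin is centred: 274 against a window centre of 271. I'll lower it gently.

Emit:
send_rows(motion=[-1,0,0,0.04,0,0,0,-1,0,0,0.08,0,0,0,-1,0,0,0.12,0,0,0,-1,0,0,0.14,0,0,0,-1,0,0,0.14,0,0,0])

```text
time: 10.87
tcp_pos: [0.5552, -0.2118, 0.1323]
eef_rot: [-3.14, -0.003, 2.17]
force: [-0.2, -0.5, -1.7]
gripper_width: 0.0399
```

```bash
python3 -c "
from h import *
from plant import env
print(pose(env.read_state()))"
```

```text
t=10.87 p=[ 0.5552 -0.2118  0.1323] F=[-0.2 -0.5 -1.7] T=[-0.06 -0.14  0.  ] w=0.0399 x-yaw=124.33 z=[-0.003  0.001 -1.   ] q=[ 0.65  0.63 -0.5   1.75  0.38  0.87  0.58]
```

Emit:
send_rows(motion=[-1,0,0,0.02,0,0,0,-1,0,0,0.03,0,0,0,-1,0,0,0.04,0,0,0])

```text
time: 11.12
tcp_pos: [0.5552, -0.2118, 0.1306]
eef_rot: [-3.14, -0.003, 2.17]
force: [-0.3, -0.4, -1.8]
gripper_width: 0.0394
```

```bash
python3 snap.py 9 wrist scene; python3 - <<'E'
from h import *
p=cv2.imread("pics/wrist9.png")
cv2.imwrite("pics/w9z.png",cv2.resize(p[150:190,250:306],None,fx=10,fy=10,interpolation=cv2.INTER_CUBIC))
p=cv2.imread("pics/scene9.png")
a=cv2.resize(p[110:220,170:290],None,fx=6,fy=6,interpolation=cv2.INTER_CUBIC);cv2.imwrite("pics/s9z.png",a)
E
```

```text
t=11.12 p=[ 0.5552 -0.2118  0.1306] F=[-0.3 -0.4 -1.8] T=[-0.06 -0.14  0.02] w=0.0394 x-yaw=124.33 z=[-0.003  0.001 -1.   ] q=[ 0.65  0.63 -0.5   1.75  0.38  0.86  0.58]
t=11.17 p=[ 0.5551 -0.2118  0.1306] F=[ 0.4  0.8 -2. ] T=[-0.07 -0.19 -0.04] w=0.0392 x-yaw=124.33 z=[-0.003  0.001 -1.   ] q=[ 0.65  0.63 -0.5   1.75  0.38  0.86  0.58]
```

View pics/w9z.png

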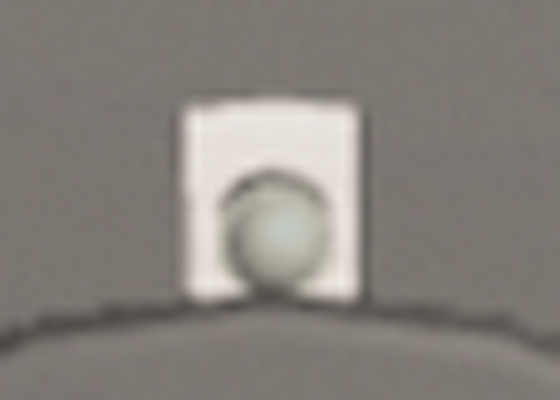

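View pics/s9z.png

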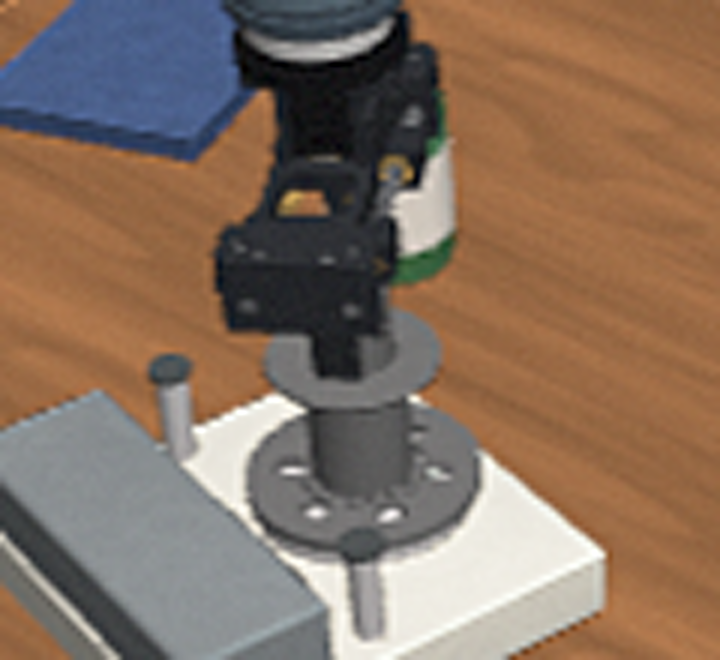

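The spool is nearly down. Fz still shows its full weight, so I'll keep lowering in small steps.

Emit:
send_rows(motion=[-1,0,0,0.02,0,0,0,-1,0,0,0.03,0,0,0,-1,0,0,0.04,0,0,0,-1,0,0,0.04,0,0,0])

```text
time: 11.55
tcp_pos: [0.5552, -0.2119, 0.1302]
eef_rot: [-3.139, -0.002, 2.17]
force: [-3.7, 0.6, 9.0]
gripper_width: 0.0396
```

Contact at TCP z 0.1302, close to the 0.131 expected for fully home. I'll ease off and open the fingers.

Emit:
send_rows(motion=[-1,0,0,-0.01,0,0,0,0.4,0,0,-0.01,0,0,0,0.4,0,0,-0.01,0,0,0,1,0,0,-0.01,0,0,0,1,0,0,-0.01,0,0,0,1,0,0,-0.01,0,0,0,1,0,0,-0.01,0,0,0,1,0,0,-0.01,0,0,0])

```text
time: 12.22
tcp_pos: [0.5552, -0.2118, 0.1305]
eef_rot: [-3.139, -0.002, 2.17]
force: [-0.4, -0.1, -1.0]
gripper_width: 0.0842
```

```bash
python3 snap.py 10 wrist scene; python3 - <<'E'
from h import *
p=cv2.imread("pics/scene10.png")
a=cv2.resize(p[110:220,170:290],None,fx=6,fy=6,interpolation=cv2.INTER_CUBIC);cv2.imwrite("pics/s10z.png",a)
E
```

```text
t=12.22 p=[ 0.5552 -0.2118  0.1305] F=[-0.4 -0.1 -1. ] T=[-0.03 -0.08 -0.04] w=0.0842 x-yaw=124.32 z=[-0.003  0.    -1.   ] q=[ 0.65  0.63 -0.5   1.75  0.38  0.86  0.58]
t=12.27 p=[ 0.5552 -0.2118  0.1305] F=[-0.5 -0.6  0.5] T=[ 0.   -0.13 -0.01] w=0.0870 x-yaw=124.33 z=[-0.003  0.    -1.   ] q=[ 0.65  0.63 -0.5   1.75  0.38  0.86  0.58]
```

View pics/wrist10.png

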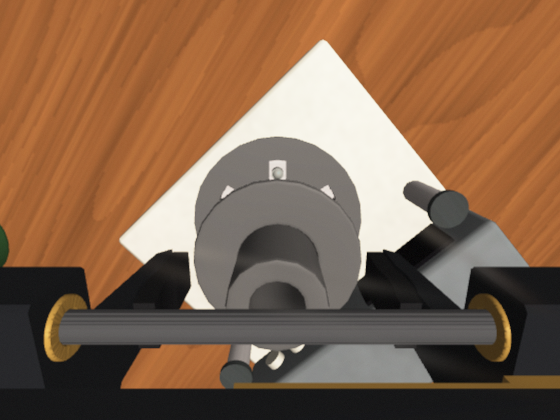

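View pics/s10z.png

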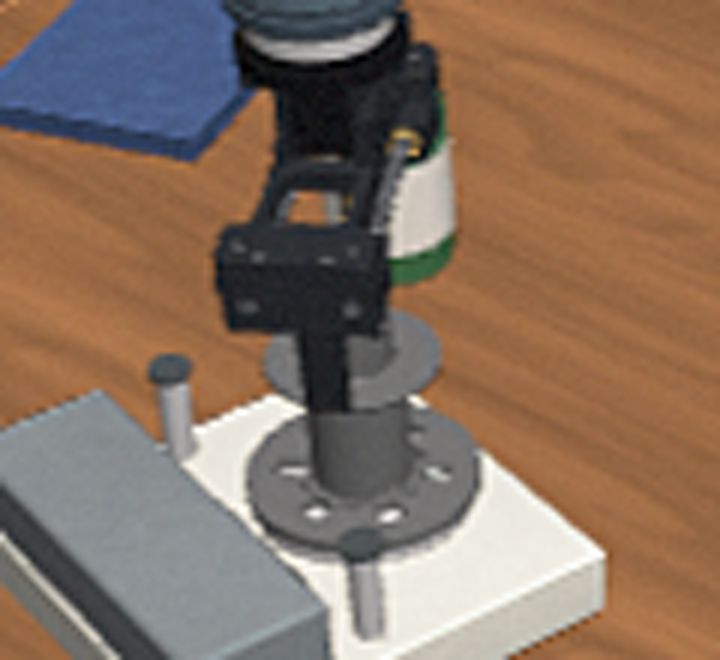

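The spool stands free with the pin in the window, at about (278,172) in the wrist view. I'll withdraw straight up and check its height.

Emit:
send_rows(motion=[1,0,0,-0.2,0,0,0,1,0,0,-0.5,0,0,0,1,0,0,-0.9,0,0,0,1,0,0,-1.4,0,0,0,1,0,0,-2,0,0,0,1,0,0,-2.6,0,0,0,1,0,0,-3.2,0,0,0,1,0,0,-3.5,0,0,0,1,0,0,-3.5,0,0,0])

```text
time: 13.07
tcp_pos: [0.5575, -0.2122, 0.2743]
eef_rot: [3.14, 0.003, 2.17]
force: [-0.1, 0.3, -1.6]
gripper_width: 0.0878
```

```bash
python3 snap.py 11 wrist top scene; python3 - <<'E'
from h import *
for n,w in(("wrist11",1),("top11",0),("scene11",0)):
    c=cal(n);D=np.load(f"pics/{n}.npy")
    P=cloud(c,D,D>0); r=np.hypot(P[:,0]-SP[0],P[:,1]-SP[1])
    for nm,lo,hi,zl,zh,exp in(("neck top",.012,.019,.14,.19,.165),("upper fl",.026,.038,.11,.14,.125),("base fl",.045,.055,.045,.075,.056),("deck",.068,.072,.02,.05,.038)):
        k=(r>lo)&(r<hi)&(P[:,2]>zl)&(P[:,2]<zh); 
        if k.sum()>5: print(n,nm,k.sum(),"z med %.4f sd %.4f exp %.3f"%(np.median(P[k,2]),P[k,2].std(),exp))
p=cv2.imread("pics/scene11.png")
a=cv2.resize(p[110:220,170:290],None,fx=6,fy=6,interpolation=cv2.INTER_CUBIC);cv2.imwrite("pics/s11z.png",a)
E
```

```text
t=13.07 p=[ 0.5575 -0.2122  0.2743] F=[-0.1  0.3 -1.6] T=[ 0.02 -0.15 -0.02] w=0.0878 x-yaw=124.32 z=[ 0.003 -0.002 -1.   ] q=[ 0.7   0.47 -0.57  1.63  0.27  1.12  0.66]
t=13.12 p=[ 0.5564 -0.2121  0.272 ] F=[-0.9 -0.6 -0.8] T=[-0.03 -0.1   0.03] w=0.0880 x-yaw=124.32 z=[-0.    -0.001 -1.   ] q=[ 0.7   0.47 -0.57  1.63  0.27  1.12  0.66]
t=13.17 p=[ 0.5554 -0.212   0.2704] F=[0.8 0.7 0.2] T=[ 0.   -0.13  0.05] w=0.0885 x-yaw=124.32 z=[-0.003  0.    -1.   ] q=[ 0.7   0.47 -0.56  1.63  0.27  1.12  0.66]
wrist11 neck top 978 z med 0.1636 sd 0.0019 exp 0.165
wrist11 upper fl 2605 z med 0.1237 sd 0.0007 exp 0.125
wrist11 base fl 1398 z med 0.0546 sd 0.0008 exp 0.056
wrist11 deck 1125 z med 0.0366 sd 0.0009 exp 0.038
top11 neck top 120 z med 0.1636 sd 0.0019 exp 0.165
top11 upper fl 437 z med 0.1235 sd 0.0017 exp 0.125
top11 base fl 344 z med 0.0543 sd 0.0020 exp 0.056
top11 deck 252 z med 0.0362 sd 0.0027 exp 0.038
scene11 neck top 87 z med 0.1611 sd 0.0081 exp 0.165
scene11 upper fl 149 z med 0.1245 sd 0.0020 exp 0.125
scene11 base fl 187 z med 0.0554 sd 0.0026 exp 0.056
scene11 deck 58 z med 0.0375 sd 0.0021 exp 0.038
```

View pics/s11z.png

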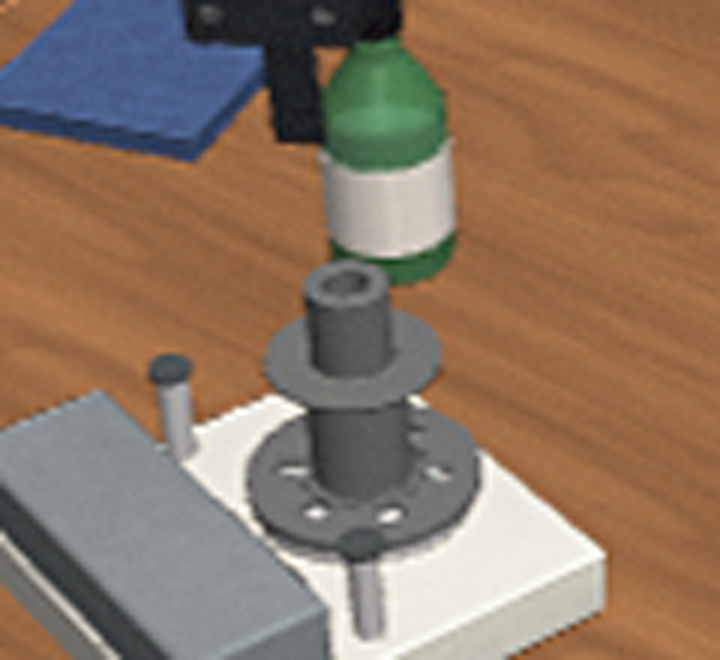

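View pics/wrist11.png

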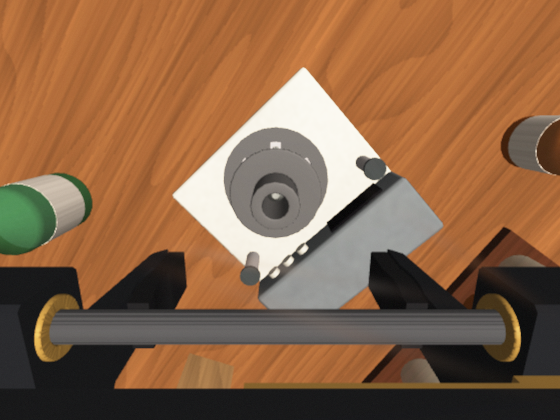

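All spool surfaces read at the home height, with the same −1.5 mm bias as the deck itself. I'll check the narrow spool and the other items in the top view, hold briefly, and hand in.

Emit:
send_rows(motion=[1,0,0,0,0,0,0,1,0,0,0,0,0,0,1,0,0,0,0,0,0,1,0,0,0,0,0,0])

```text
time: 13.55
tcp_pos: [0.5547, -0.2117, 0.2687]
eef_rot: [-3.137, -0.004, 2.17]
force: [-0.3, -1.6, 0.6]
gripper_width: 0.0879
```

```bash
python3 - <<'E'
from h import *
a=cv2.imread("pics/top0.png");b=cv2.imread("pics/top11.png")
d=cv2.GaussianBlur(cv2.absdiff(a,b),(5,5),0).max(2)
for nm,(u0,u1,v0,v1) in dict(narrow=(130,180,190,240),jar=(268,295,250,278),beaker=(105,150,280,315),amber=(272,304,105,142),green=(425,475,285,322)).items(): print(nm,(d[v0:v1,u0:u1]>30).sum())
E
```

```text
narrow 0
jar 0
beaker 0
amber 0
green 1163
```

```bash
python3 - <<'E'
from h import *
from plant import env
a=cv2.imread("pics/scene0.png");b=cv2.imread("pics/scene11.png")
d=cv2.GaussianBlur(cv2.absdiff(a,b),(5,5),0).max(2)
print("green in scene",(d[125:158,222:247]>30).sum(),(d[140:158,222:247]>30).sum())
s=env.read_state();print(pose(s),abs(s["joint_velocities"]).max())
env.sign_off()
E
```

```text
green in scene 74 54
t=13.55 p=[ 0.5547 -0.2117  0.2687] F=[-0.3 -1.6  0.6] T=[ 0.01 -0.14 -0.02] w=0.0879 x-yaw=124.33 z=[-0.006  0.001 -1.   ] q=[ 0.7   0.47 -0.56  1.63  0.27  1.12  0.66] 0.006006311264281509
the job is handed in; nothing more can be done
```

The wide spool is off the rack and mounted neck up on the tape machine's spindle. The drive pin is in a window, the gripper is clear, and the job was handed in at 13.6 s.

- **How it went:** I gripped the neck square to the slope, drew the spool off along its axis and lowered it over the spindle. With the pin visible through a window in the wrist camera, I turned to centre it. My first 2° turn was the wrong way, so I raised slightly and turned back 3.6°. The spool touched down with about 11 N, far below the 80 N limit.
- **Seating:** after release, depth readings in the wrist and top views put every spool surface 1.3 to 1.7 mm below its fully-home height. The deck read low by about the same, so this looks like camera bias. The scene view was noisier, with one neck reading about 4 mm low, though its flange readings agreed. I did not measure the spool's axis offset or tilt again after letting go.
- **Other items:** the top view shows no change at the narrow spool, jar, beaker or amber bottle.
- **Unresolved check:** the green bottle was hidden by the arm in the top view. In the scene view its patch differed by 74 pixels, probably because the mounted spool now stands in front of it. It looked in place, and nothing came near it, but I could not confirm its position exactly.

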